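# Trace a transport case's hatch seam with a sprung stylus

### The job

Take the sprung stylus from its holder and, with its tip pressed lightly on the gasket, trace the whole U-shaped hatch seam of the transport case in one steady pass without lifting, from the end beside the round vent cap, round both corners, to the other end, slowly (about 3 cm a second), keeping the tip on the gasket and never pushing it in so far that its spring bottoms out. Then stand the stylus back upright in its holder and let go, leaving everything else on the table alone.

Things in the scene. Friction and masses are not known exactly. Their poses are not given: they have to be found in the camera images.
- case: Low fixed aluminium case, 170 x 210 x 60 mm (x, y, z). Origin: centre of its underside, z up. On its flat top the hatch seam is a black gasket 8 mm wide, flush, a U of three straight legs (85, 120, 85 mm), open towards the hinge: a steel bar on the top at x = +62 mm, 10 mm high.
- seam_start (a point): On the case top, centre of the gasket at the start end of the U, next to the flat round vent cap, 18 mm across, 4 mm high, centred at +45, +85 (case frame +40, +60, 60 mm).
- seam_corner1 (a point): Gasket centre at the first, square corner (case frame -45, +60, 60 mm).
- seam_corner2 (a point): Gasket centre at the second, square corner (case frame -45, -60, 60 mm).
- seam_end (a point): Gasket centre at the far end of the U, at the hinge, no vent cap (case frame +40, -60, 60 mm).
- stylus: Sprung seam stylus, about 130 g, loose, upright in the holder. Origin: centre of the underside of its steel flange (44 mm across, 6 mm thick), z up along it. Grip the round black handle, 22 mm in diameter, 6 to 78 mm above the origin. Below: a steel stem 12 mm in diameter to -38 mm, then the thin tip to -60 mm.
- stylus_tip: The thin steel tip, 6 mm in diameter with a round end; origin: the very end of the tip. It slides straight up into the stem on a light spring: 60 mm below the stylus origin when free, at most 12 mm of travel (0.5 N to start, 3.5 N at full travel). Pressed 5 mm in, it lies 55 mm below the stylus origin.
- holder: Grey block 66 x 66 x 75 mm fixed to the table, with a round upright hole 31 mm wide and 70 mm deep in its top. The stylus hangs in it by its flange, which rests on the block's top. Origin: centre of the underside.
- holder_mouth (a point): Centre of the hole at the holder's top, 75 mm above the table.
- battery_a: Bystander, leave alone: black battery pack, 75 x 50 x 42, lying between the two workplaces (mm). Origin: underside centre.
- battery_b: Bystander, leave alone: another such battery pack, at the left side (mm). Origin: underside centre.
- carton_a: Bystander, leave alone: flat blue carton 120 x 70 x 35, right side (mm). Origin: underside centre.
- carton_b: Bystander, leave alone: blue carton 60 x 130 x 40, far side (mm). Origin: underside centre.
- jar: Bystander, leave alone: white jar, 44 in diameter, 55 high, beside the holder on the robot's side (mm). Origin: underside centre.
- screwdriver: Bystander, leave alone: screwdriver lying at the far side (mm). Origin: underside centre.
- dish: Bystander, leave alone: steel bowl, 110 in diameter, 40 high, far side (mm). Origin: underside centre.
Mind the look-alikes: they are no part of the job. Of the things that look like the stylus, the larger one is meant. Leave any red look-alike of the holder alone.

How it is judged:
By the outcome, as a careful person would: the job done as asked, in the order asked, and still so for the second after the job is handed in, with the robot touching nothing.
It also fails if it takes over 72 s, if anything falls off the work surface, if the arm or the gripper's body presses on something with over 40 N, if the wrist force passes 120 N, or if a joint passes its speed limit or range.

### The arm

A 7-joint arm with a two-finger parallel gripper is mounted at the origin on the work surface. World frame = base frame: x ahead of the robot, y to its left, z up, the work surface at z = 0. Lengths are in m, angles in rad, forces in N, time in s.
With the tool pointing down it reaches from about 0.4 to 0.85 m from the base axis. Payload 10.4 kg.
Tool frame: the origin (TCP) lies at the very end of the fingers, on their centre line; the grasp point (between the pads) lies 19 mm behind it (manip.tcp_to_grasp is the distance from the TCP to the grasp point, in m); x points along the fingers, y is the direction in which the jaws open and shut, and the axes are right-handed (so a half turn about x gives the same grasp; the last joint's range is limited). The gripper opens to 85 mm and grips with 20 to 120 N. Pads are 22 mm wide; open, the fingers measure 114 mm over their backs; the gripper's body (76 mm by 85 mm) begins 54 mm behind the grasp point. The pads swing forward as they close: fully open they stand 13 mm farther back than shut.
Start: joints at [-1.257, 0.332, -0.065, 1.46, 0.022, 1.35, -0.088], TCP at [0.207, 0.59, 0.231] pointing down, gripper open.
Joint ranges: [-2.6, 2.6], [-0.5, 2.12], [-1.47, 1.34], [0.16, 2.42], [-1.27, 4.41], [0.06, 2.06], [-2.6, 2.6]. Speed limits (rad/s): [2.22, 2.22, 2.79, 2.79, 3.14, 3.14, 3.14].

### API

Orientations are given as a unit quaternion [x, y, z, w].
In Python, from workcell import manip, cams, hand_in gives the robot as it stands.
- The arm moves only by the shell command python3 -m handwheel 'ROWS' [FORCE]. ROWS is text: rows parted by semicolons, each of 7 numbers parted by spaces: the shift along the tool's x, y, z in mm, then the turn, a rotation vector about the tool's x, y, z in rad, then the finger opening in mm, from 0 to 85.4. A call has 1 to 8 rows; each row shifts and turns the commanded pose from where the row before left it, along the tool's axes as they then stand; what a row does not reach is not made up. A row lasts 1/10 s, in which the tool goes at most 50 mm and 8.59 degrees, less where a joint would pass 70% of its speed; a pose out of reach is approached as far as the arm can. A call with a gripper value outside its range is refused whole. The fingers move at their own pace and stop on an object; FORCE is the grip in N (left out, the last holds). Time passes only in rows, so rows that do not move let the fingers close. It gives the time, the measured TCP pose, the force and the opening at its end, in the units of the state.
- manip.get_obs(): the state, without advancing time (a new reading comes with each control period).
- cams.camera(name): name is "scene" or "top" or "wrist"; returns a dict with "color" (384x512x3 uint8, blue, green, red), "depth" (384x512 float32, m along the optical axis (not along the pixel's ray), 0 where there is no reading), "camera_matrix" (3x3 intrinsics, pixels), "distortion" ([k1, k2, p1, p2, k3] as OpenCV has them; the pictures are not rectified), "origin" and "attitude" of the camera in the world; the wrist camera has in their place "T_tool_cam" (4x4, takes a point from camera to tool coordinates, whose origin is the TCP and whose axes are the tool frame's). Camera axes: x right, y down, z forward; pixel columns grow to the right and rows downward; lengths in m; the calibration is good to about 2 mm. A picture is of the moment at which its call begins: read the wrist's pose just before it.
- hand_in(): hands the job in, once; it reports no verdict.
Trained networks look in the newest picture that a camera, given by its name, has taken for a name from the list of things; names that differ only in an ending like _2 or _b are one class to them, and where a whole thing is asked for, a point or a joint stands for the part that bears it (a point fixed in the world has none). Each returns a list of dicts, best first, with "conf" (0 to 1); they miss things now and then, are a little off and sometimes report something else, mostly with a low value. They report only what shows in the picture. A call takes as long as a camera call. They do not tell look-alikes from the thing itself.
- cams.recognise(camera, thing): "box" ([left, top, width, height] in pixels, round what is visible of it).
- cams.outline_of(camera, thing): "region" (384x512 bool, what is visible of it) and "box" ([left, top, width, height] in pixels, round what is visible of it).
The state is a dict: "clock": time; "joint_pos": joint angles; "joint_velocities": joint speeds; "tau": joint torques, N m; "position": TCP position; "ee_rot": TCP orientation; "ft_force": force on the tool from outside, world axes, zero at the start; "torque": the same for the moment, N m; "grip_width": opening from 0.0 (shut) to 1.0 (fully open).
Only numpy, scipy, OpenCV 4.12 (cv2) and the standard library are available. Lean on these libraries where they do the work, as an engineer would, in place of code of your own. Each camera call takes 0.05 s, during which the arm holds its last target.

## Working session

There is one attempt and no reset: what is moved stays moved. The work goes in short steps, Python scripts to look and compute and a shell command to move; the robot and the scene stay as the last step left them, time stands still between calls to the robot, and variables do not carry over. Pictures are saved under pics/ and viewed, and the job is handed in when it is done.

```bash
mkdir -p pics; ls
cat > h.py <<'E'
import numpy as np,cv2
from scipy.spatial.transform import Rotation as R
from workcell import manip,cams
def snap(n,f,scale=1):
    o=manip.get_obs(); c=cams.camera(n); cv2.imwrite(f'pics/{f}.png',c['color'] if scale==1 else cv2.resize(c['color'],None,fx=scale,fy=scale))
    if 'T_tool_cam' in c:
        T=np.eye(4);T[:3,:3]=R.from_quat(o['ee_rot']).as_matrix();T[:3,3]=o['position'];T=T@np.array(c['T_tool_cam'])
    else:
        T=np.eye(4);a=np.array(c['attitude']);T[:3,:3]=a if a.shape==(3,3) else R.from_quat(a).as_matrix();T[:3,3]=c['origin']
    c['T']=T
    return c
def rays(c,uv):
    p=cv2.undistortPoints(np.array(uv,float).reshape(-1,1,2),np.array(c['camera_matrix']),np.array(c['distortion'])).reshape(-1,2)
    return np.c_[p,np.ones(len(p))]
def onz(c,uv,z):
    r=rays(c,uv)@c['T'][:3,:3].T;o=c['T'][:3,3]
    return o+r*((z-o[2])/r[:,2])[:,None]
def pix(c,P):
    Ti=np.linalg.inv(c['T']);r,_=cv2.Rodrigues(Ti[:3,:3])
    return cv2.projectPoints(np.array(P,float).reshape(-1,3),r,Ti[:3,3],np.array(c['camera_matrix']),np.array(c['distortion']))[0].reshape(-1,2)
def cloud(c):
    h,w=c['depth'].shape;v,u=np.mgrid[:h,:w]
    r=rays(c,np.c_[u.ravel(),v.ravel()])*c['depth'].reshape(-1,1)
    return (r@c['T'][:3,:3].T+c['T'][:3,3]).reshape(h,w,3)
E
python3 - <<'E'
from h import *
print(manip.get_obs(),manip.tcp_to_grasp)
for n in('scene','top','wrist'):
    c=snap(n,n+'0',1.5);print(n,c['T'].round(3).tolist(),c['camera_matrix'])
    for t in ('stylus','holder','case'):
        print(t,[(d['box'],round(d['conf'],2)) for d in cams.recognise(n,t)])
E
```

```text
pics
{'clock': 0.0, 'joint_pos': array([-1.25659642,  0.33288145, -0.06471198,  1.46093829,  0.02162893,
        1.34989455, -0.08848238]), 'joint_velocities': array([ 1.16318986e-03, -3.41447165e-04,  6.06475072e-04,  7.96991873e-04,
        7.89503703e-04, -9.97919753e-05, -8.54467810e-04]), 'tau': array([-5.34653664e-04, -6.25450230e+01,  4.88062366e-02, -3.91627693e+01,
        1.63699617e-02,  9.55182390e-03, -2.24583130e-05]), 'position': array([0.20642702, 0.5895316 , 0.23051143]), 'ee_rot': array([ 0.11799406,  0.69716027, -0.11899615,  0.69705443]), 'ft_force': array([-0.43180795, -0.7588267 ,  0.27627932]), 'torque': array([ 0.0076561 , -0.0384204 ,  0.05507734]), 'grip_width': 0.9992560835389047} 0.0187
scene [[0.871, 0.305, -0.385, 1.081], [0.491, -0.568, 0.661, -0.77], [-0.017, -0.765, -0.644, 0.82], [0.0, 0.0, 0.0, 1.0]] [[417.15060452   0.         252.44305457]
 [  0.         417.15060452 188.38186436]
 [  0.           0.           1.        ]]
stylus [([167.6, 209.4, 16.0, 32.0], 0.69), ([200.3, 238.5, 11.6, 31.5], 0.65)]
holder [([209.5, 201.3, 36.7, 42.8], 0.73), ([
[... 202 characters left out ...]
 1.391], [0.0, 0.0, 0.0, 1.0]] [[377.34761911   0.         248.96839712]
 [  0.         377.34761911 187.58539831]
 [  0.           0.           1.        ]]
stylus [([322.8, 197.1, 14.1, 13.9], 0.69), ([319.7, 177.1, 10.6, 3.9], 0.6)]
holder [([280.6, 176.1, 22.3, 20.3], 0.87), ([313.6, 195.4, 27.5, 22.2], 0.82)]
case [([159.4, 173.8, 76.3, 70.4], 0.61), ([368.8, 183.5, 32.6, 38.0], 0.43)]
wrist [[0.331, 0.907, 0.262, 0.14], [0.944, -0.318, -0.092, 0.612], [0.0, 0.278, -0.961, 0.372], [0.0, 0.0, 0.0, 1.0]] [[285.47064001   0.         258.63732272]
 [  0.         285.47064001 187.8739716 ]
 [  0.           0.           1.        ]]
stylus []
holder []
case [([61.1, 360.1, 56.4, 23.1], 0.79)]
```

View pics/scene0.png

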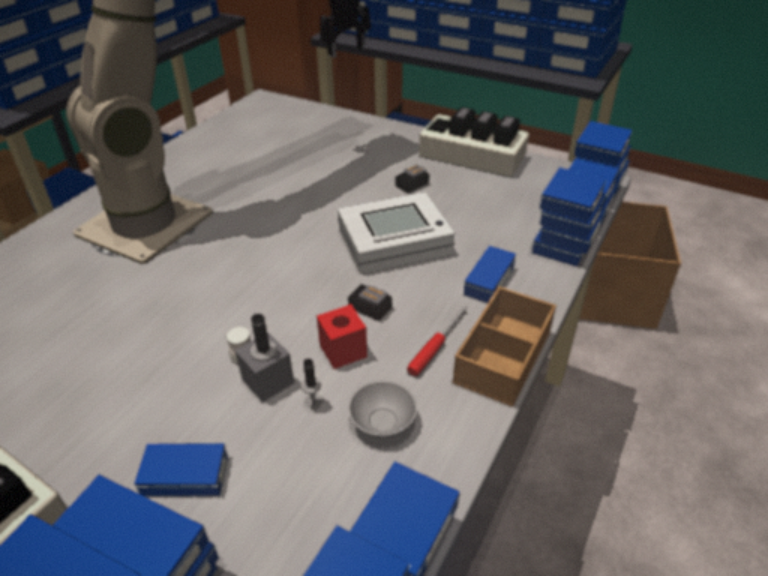

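View pics/top0.png

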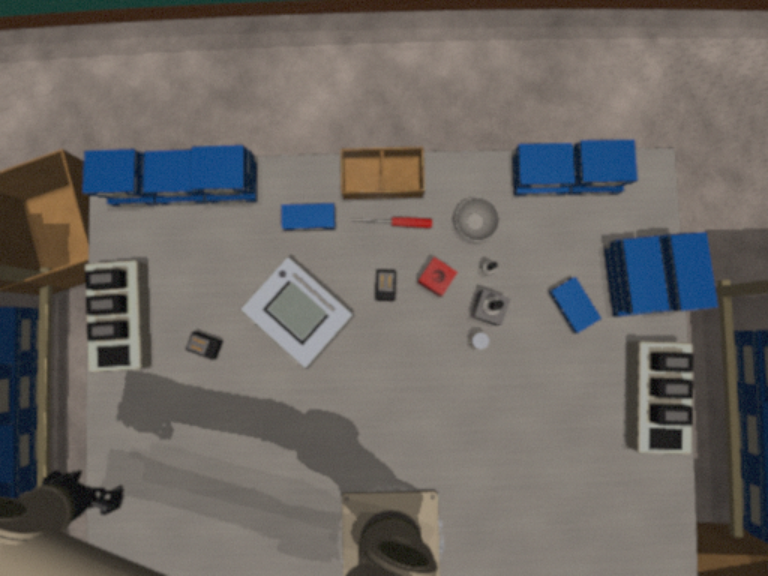

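The larger stylus stands in the grey holder at about scene (258,335) and top (490,305) in the enlarged pictures. The smaller look-alike is at scene (309,372) and top (489,266), and the red block is a look-alike holder. The case is at top (297,311), with its vent cap at (283,273) and its hinge bar on the upper right side.

Run:
```python
from h import *
c=snap('top','top1'); P=cloud(c)
im=c['color']
a=cv2.resize(im[160:250,150:250],None,fx=6,fy=6,interpolation=cv2.INTER_CUBIC)
cv2.imwrite('pics/topcase.png',a)
s=snap('scene','sc1');cv2.imwrite('pics/scst.png',cv2.resize(s['color'][190:290,140:260],None,fx=6,fy=6,interpolation=cv2.INTER_CUBIC))
u=np.array
# rough: holder centre, case points (full-res px)
print('holder',onz(c,[[327,205]],.075),'jar',onz(c,[[480/1.5,341/1.5]],.05),'small',onz(c,[[326,177]],.05))
print('cap',onz(c,[[283/1.5,273/1.5]],.064),'case c',onz(c,[[297/1.5,311/1.5]],.06))
z=P[...,2]
m=(z>.05)&(z<.075)&(P[...,1]>.05)&(P[...,1]<.4)&(P[...,0]>.35)&(P[...,0]<.8)
pts=P[m][:,:2].astype(np.float32);print(len(pts),cv2.minAreaRect(pts),P[m][:,2].mean())
for t in('stylus','holder','jar'):
    for d in cams.outline_of('top',t): 
        r=d['region'];print(t,d['conf'],d['box'],np.median(P[r],0),P[r].max(0))
```

```text
holder [[ 0.55094029 -0.24562678  0.075     ]] jar [[ 0.47333276 -0.22285467  0.05      ]] small [[ 0.65185434 -0.2507424   0.05      ]]
cap [[0.6433064  0.23862497 0.064     ]] case c [[0.55302879 0.20690221 0.06      ]]
2823 ((0.5974482893943787, 0.18539857864379883), (0.2331383377313614, 0.28435271978378296), 49.23222351074219) 0.06097895516040538
stylus 0.49 [321.7, 198.3, 14.5, 12.9] [ 0.55410591 -0.24039277  0.08840389] [ 0.57163328 -0.22731842  0.15941971]
holder 0.66 [312.0, 195.7, 30.7, 21.3] [ 0.54808382 -0.23549715  0.07515178] [0.59802712 0.01296501 1.39080531]
holder 0.63 [280.0, 172.5, 25.4, 26.1] [ 0.6282075 -0.1249691  0.0745756] [0.67894626 0.01296501 1.39080531]
jar 0.43 [311.3, 222.2, 16.6, 9.7] [ 0.47505769 -0.21816029  0.05415477] [ 0.49580281 -0.19944864  0.06309712]
```

View pics/topcase.png

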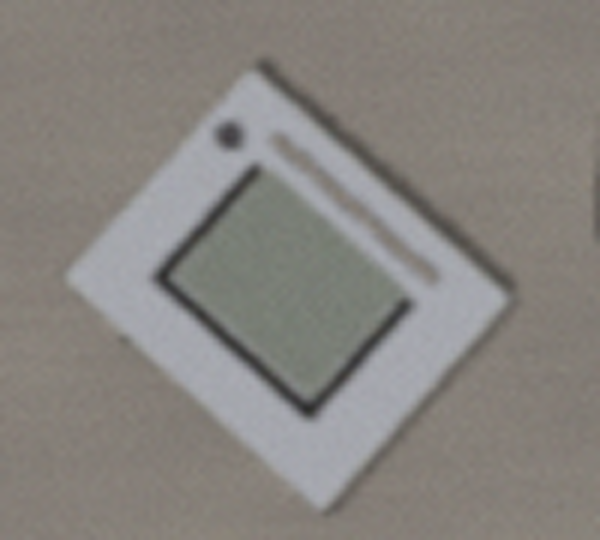

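View pics/scst.png

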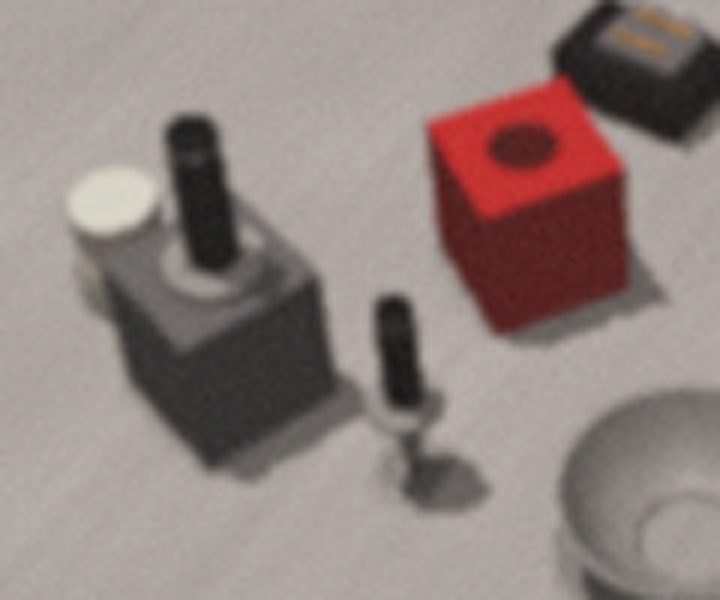

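```bash
cat >> h.py <<'E'
def go(target,y_axis=None,Rt=None):
    """print shift in tool axes (mm) and rotvec to target TCP pose; tool x down, tool y along y_axis (deg yaw)"""
    o=manip.get_obs();R0=R.from_quat(o['ee_rot']).as_matrix();d=R0.T@(np.array(target)-o['position'])*1000
    print('t',round(o['clock'],2),'pos',o['position'].round(4),'shift',d.round(1))
    if y_axis is not None:
        a=np.deg2rad(y_axis);x=np.array([0,0,-1.]);y=np.array([np.cos(a),np.sin(a),0]);Rt=np.c_[x,y,np.cross(x,y)]
        print('rot',R.from_matrix(R0.T@Rt).as_rotvec().round(3))
    return d
E
python3 - <<'E'
from h import *
o=manip.get_obs();print(R.from_quat(o['ee_rot']).as_matrix().round(3))
c=cams.camera('wrist');print(c['T_tool_cam'].round(3))
go([.5,.2,.36],90)
t=snap('top','t2')
q=np.array([[258,168],[160,275],[310,412],[410,302],[230,135]])/6+[150,160]
print(onz(t,q,.06).round(4))
E
```

```text
[[ 0.     0.33   0.944]
 [ 0.     0.944 -0.33 ]
 [-1.     0.    -0.   ]]
[[-0.    -0.278  0.961 -0.141]
 [ 1.    -0.001  0.    -0.001]
 [ 0.     0.961  0.278 -0.07 ]
 [ 0.     0.     0.     1.   ]]
t 0.9 pos [0.2065 0.5899 0.2313] shift [-128.7 -271.   405.9]
rot [-0.337 -0.    -0.   ]
[[0.622  0.224  0.06  ]
 [0.5599 0.2827 0.06  ]
 [0.4777 0.1948 0.06  ]
 [0.541  0.1351 0.06  ]
 [0.642  0.2405 0.06  ]]
```

```bash
python3 -m handwheel '-43 0 0 -0.112 0 0 85;-43 0 0 -0.112 0 0 85;-43 0 0 -0.113 0 0 85;0 -30 22 0 0 0 85;0 -39 29 0 0 0 85;0 -39 29 0 0 0 85;0 -39 29 0 0 0 85;0 -39 29 0 0 0 85' && python3 -m handwheel '0 -39 29 0 0 0 85;0 -39 29 0 0 0 85;0 -39 29 0 0 0 85;0 -39 29 0 0 0 85;0 -39 29 0 0 0 85;0 -18 10 0 0 0 85;0 0 0 0 0 0 85;0 0 0 0 0 0 85'
python3 - <<'E'
from h import *
go([.5,.2,.36],90)
c=snap('wrist','w1')
q=pix(c,[[.622,.224,.06],[.56,.2827,.06],[.4777,.1948,.06],[.541,.1351,.06]]);print(q)
E
```

```text
clock: 1.75
position: [0.3455, 0.4021, 0.3605]
ee_rot: [0.0, 0.707, 0.0, 0.707]
ft_force: [1.1, -0.1, 0.7]
grip_width: 0.997
clock: 2.55
position: [0.4995, 0.1912, 0.3603]
ee_rot: [0.0, 0.707, 0.0, 0.707]
ft_force: [-0.5, 0.1, 0.3]
grip_width: 0.994
t 2.55 pos [0.4995 0.1912 0.3603] shift [0.3 8.8 0.5]
rot [-0. -0. -0.]
[[278.62309453 225.54513385]
 [315.69918683 190.02069145]
 [261.35885506 138.63517065]
 [223.85216126 178.67364814]]
```

View pics/w1.png

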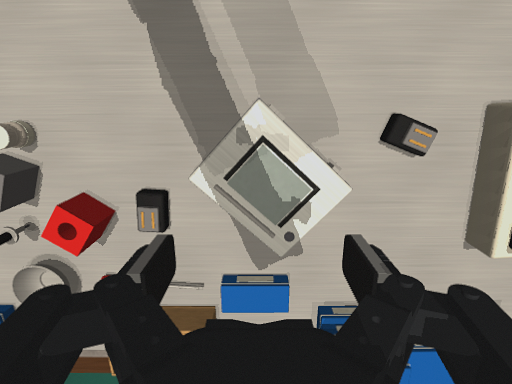

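The gasket U shows with its corners at about (223,178), (264,139), (318,189) and (284,226), and the vent cap at (289,237). I'll go closer.

```bash
python3 -m handwheel '40 4 20 0 0 0 85;40 4 20 0 0 0 85;40 4 20 0 0 0 85;10 2 10 0 0 0 85;0 0 0 0 0 0 85;0 0 0 0 0 0 85'
python3 - <<'E'
from h import *
go([.57,.205,.23],90)
c=snap('wrist','w2',1.5)
np.savez('w2.npz',**{k:np.array(v) for k,v in c.items()})
q=pix(c,[[.622,.224,.06],[.56,.2827,.06],[.4777,.1948,.06],[.541,.1351,.06]]);print(q)
P=cloud(c);print(P[130:170:10,240:280:10,2])
E
```

```text
clock: 3.2
position: [0.5697, 0.2058, 0.2323]
ee_rot: [0.0, 0.707, 0.001, 0.708]
ft_force: [0.5, -0.5, 1.0]
grip_width: 0.995
t 3.2 pos [0.5697 0.2058 0.2323] shift [ 2.3 -0.8  0.3]
rot [ 0.001  0.002 -0.001]
[[274.57039351 214.1208347 ]
 [328.07570862 162.16634845]
 [248.60340041  83.8487694 ]
 [194.66671593 145.04137922]]
[[0.05859154 0.0588902  0.05864273 0.05770669]
 [0.05802599 0.05938146 0.05811693 0.05827781]
 [0.05848096 0.05888131 0.05971391 0.05894908]
 [0.05997263 0.05895946 0.05930819 0.05858768]]
```

View pics/w2.png

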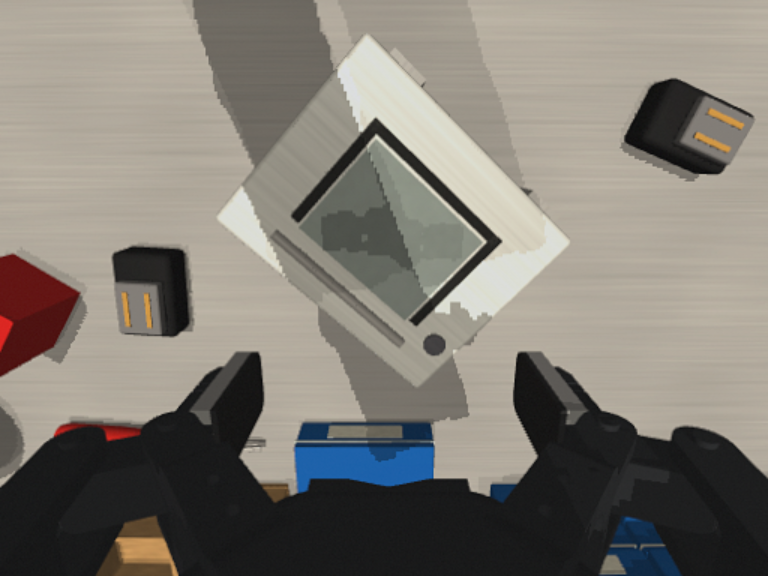

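The U gasket is clear: start (416,322), corner 1 (497,241), corner 2 (377,122), end (294,217) in the 1.5x picture. The vent cap is at (434,345) beside the start. Next I'll fit the U model.

```bash
cat > fit.py <<'E'
from h import *
from scipy.optimize import least_squares
U=np.array([[40,60],[-45,60],[-45,-60],[40,-60]])/1000.
def world(p,U=U):
    c,s=np.cos(p[2]),np.sin(p[2]);return U@np.array([[c,s],[-s,c]])+p[:2]
def segd(X,a,b):
    t=np.clip(((X-a)@(b-a))/((b-a)@(b-a)),0,1);return np.linalg.norm(X-a-t[:,None]*(b-a),axis=1)
def fit(c,p0,z=.06,thr=60):
    g=c['color'].max(2);v,u=np.where(g<thr);X=onz(c,np.c_[u,v],z)[:,:2]
    p=np.array(p0,float)
    for w in(.012,.008,.0065):
        W=world(p);d=np.min([segd(X,W[i],W[i+1]) for i in range(3)],0);Y=X[d<w]
        p=least_squares(lambda q:np.min([segd(Y,world(q)[i],world(q)[i+1]) for i in range(3)],0),p,x_scale=[.001,.001,.01]).x
    W=world(p);d=np.min([segd(Y,W[i],W[i+1]) for i in range(3)],0)
    return p,len(Y),np.sqrt((d**2).mean())
E
python3 - <<'E'
from fit import *
c=dict(np.load('w2.npz'))
for thr in(45,60,80):
    for z in (.059,.06):
        p,n,r=fit(c,[.553,.207,np.deg2rad(-43.3)],z,thr);print(thr,z,p.round(4),np.rad2deg(p[2]),n,r)
p,n,r=fit(c,[.553,.207,np.deg2rad(-43.3)]);W=world(p);print(W.round(4))
im=cv2.resize(c['color'],None,fx=1.5,fy=1.5);q=(pix(c,np.c_[W,[.06]*4])+.5)*1.5-.5
cv2.polylines(im,[q.round().astype(int)],False,(0,0,255),1);cv2.imwrite('pics/w2f.png',im[80:400,200:600])
E
```

```text
45 0.059 [ 0.5508  0.2099 -0.7479] -42.852849178123414 1545 0.0018710799512320641
45 0.06 [ 0.5508  0.2099 -0.7479] -42.850083946255594 1545 0.0018623631817446143
60 0.059 [ 0.5507  0.2099 -0.7478] -42.84509300112761 1683 0.001981014260483596
60 0.06 [ 0.5507  0.2098 -0.7482] -42.868749721220446 1683 0.0019734594526237322
80 0.059 [ 0.5507  0.2099 -0.746 ] -42.74490572693001 1799 0.002114262955328165
80 0.06 [ 0.5506  0.2098 -0.746 ] -42.74457403812842 1799 0.002105485828225538
[[0.6208 0.2266]
 [0.5585 0.2844]
 [0.4769 0.1965]
 [0.5392 0.1386]]
```

View pics/w2f.png

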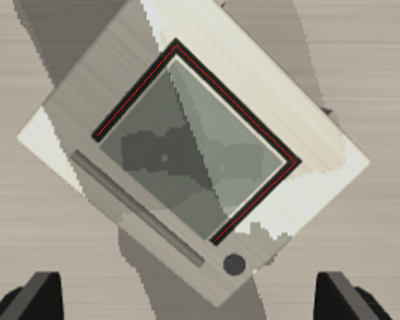

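```bash
python3 -m handwheel '-20 -30 0 0 0 0 85;-20 -45 0 0 0 0 85;-8 -45 -5 0 0 0 85;0 -45 -10 0 0 0 85;0 -45 -10 0 0 0 85;0 -45 -10 0 0 0 85;0 -45 -10 0 0 0 85;0 -45 -5 0 0 0 85' && python3 -m handwheel '0 -45 0 0 0 0 85;0 -40 0 0 0 0 85;0 -16 0 0 0 0 85;0 0 0 0 0 0 85;0 0 0 0 0 0 85'
python3 - <<'E'
from h import *
go([.52,-.24,.28],90)
c=snap('wrist','w3',1.5)
np.savez('w3.npz',**{k:np.array(v) for k,v in c.items()})
P=cloud(c)
for t in('stylus','holder'):
    for d in cams.outline_of('wrist',t): 
        r=d['region'];Q=P[r];print(t,d['conf'],d['box'],np.median(Q,0))
        if t=='stylus':
            for lo,hi in((.078,.083),(.085,.12),(.12,.147),(.149,.157)):
                m=(Q[:,2]>lo)&(Q[:,2]<hi)
                if m.sum()>3:print(lo,m.sum(),Q[m].mean(0),Q[m].min(0),Q[m].max(0))
E
```

```text
clock: 4.05
position: [0.519, -0.1416, 0.281]
ee_rot: [0.0, 0.706, 0.001, 0.709]
ft_force: [0.7, 0.3, 1.1]
grip_width: 0.995
clock: 4.55
position: [0.52, -0.2404, 0.2798]
ee_rot: [0.0, 0.706, 0.0, 0.708]
ft_force: [0.2, 1.4, -0.3]
grip_width: 0.993
t 4.55 pos [ 0.52   -0.2404  0.2798] shift [-0.2  0.4  0. ]
rot [ 0.     0.002 -0.001]
stylus 0.93 [243.4, 232.7, 17.0, 40.0] [ 0.64071421 -0.25147337  0.06306901]
0.078 26 [ 0.64022901 -0.25127436  0.08042518] [ 0.6379884  -0.25939602  0.07814277] [ 0.64395542 -0.24460423  0.08288575]
0.085 186 [ 0.64360034 -0.25156887  0.09810271] [ 0.63759728 -0.25980053  0.08510587] [ 0.65451797 -0.24445818  0.10326724]
stylus 0.63 [238.1, 180.9, 32.0, 37.3] [ 0.54593979 -0.24782726  0.09426423]
0.078 490 [ 0.54735787 -0.24734925  0.07943086] [ 0.53179178 -0.26937482  0.07802357] [ 0.57150702 -0.22680425  0.08282694]
0.085 152 [ 0.54475335 -0.24779957  0.1032342 ] [ 0.54249008 -0.2586083   0.0853293 ] [ 0.55025792 -0.23819773  0.11991908]
0.12 136 [ 0.54455687 -0.24771502  0.13346241] [ 0.54210272 -0.25845319  0.12031548] [ 0.5504097  -0.23849938  0.14695009]
0.149 301 [ 0.55215379 -0.24834545  0.15130446] [ 0.54255766 -0.25794055  0.14905692] [ 0.56307962 -0.23876407  0.15316189]
stylus 0.34 [390.5, 188.3, 48.4, 53.3] [ 0.6033707  -0.01348063  0.03065307]
holder 0.9 [303.2, 195.6, 75.2, 73.7] [ 0.61120581 -0.1397524   0.07169724]
holder 0.8 [218.8, 148.8, 65.5, 72.8] [ 0.53098912 -0.24805907  0.07316196]
```

View pics/w3.png

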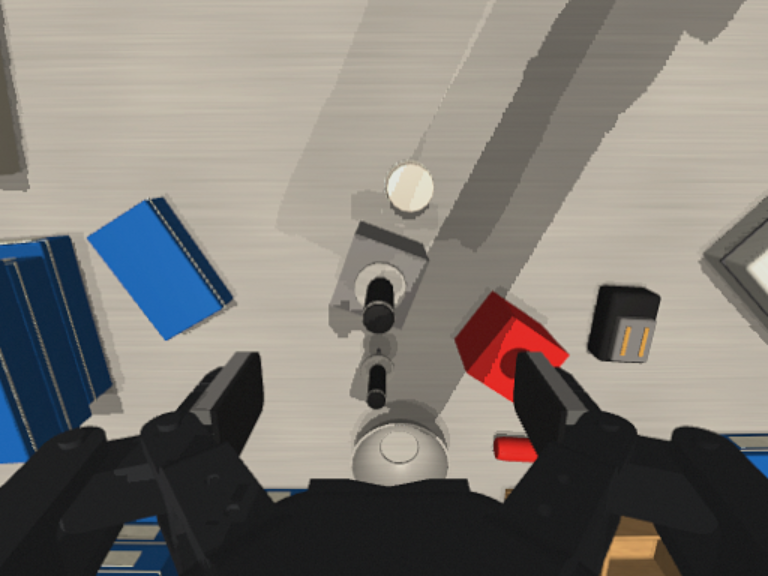

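Stylus axis found at about (0.5527, −0.2482), upright, with the handle top at z = 0.152. It sits in the grey holder at picture (378,290). The smaller look-alike (377,385) stands on the table behind it and is only 0.103 tall, so it isn't the one. Going down to grasp.

```bash
python3 -m handwheel '0 -4 16 0 0 0 85;0 -4 16.7 0 0 0 85;0 0 0 0 0 0 85;30 0 0 0 0 0 85;40 0 0 0 0 0 85;40 0 0 0 0 0 85;30 0 0 0 0 0 85;0 0 0 0 0 0 85' 60
python3 - <<'E'
from h import *
go([.5527,-.2482,.098],90)
snap('wrist','w4',1.5)
E
```

```text
clock: 5.5
position: [0.5499, -0.247, 0.1346]
ee_rot: [0.0, 0.709, 0.001, 0.705]
ft_force: [-0.5, -0.0, -0.2]
grip_width: 0.994
t 5.5 pos [ 0.5499 -0.247   0.1346] shift [36.5 -1.3  3.1]
rot [ 0.001 -0.007 -0.002]
```

View pics/w4.png

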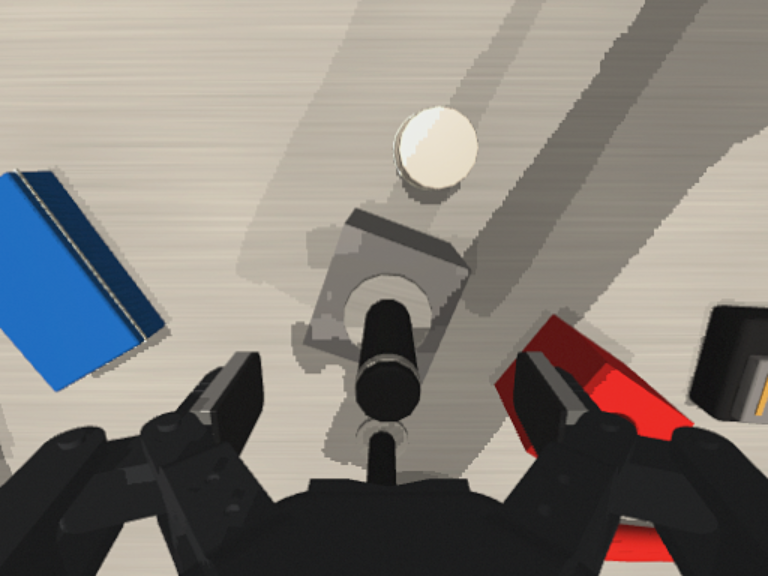

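Handle (388,360) is centred between the pads. I'll let it settle.

```bash
python3 -m handwheel '0 0 0 0 0 0 85;0 0 0 0 0 0 85'
python3 - <<'E'
from h import *
go([.5527,-.2482,.098],90)
c=snap('wrist','w5');np.savez('w5.npz',**{k:np.array(v) for k,v in c.items()})
P=cloud(c);print('jar etc')
Q=P[100:285,180:330].reshape(-1,3)
for lo,hi in((.076,.082),(.09,.12),(.12,.147),(.149,.157)):
    m=(Q[:,2]>lo)&(Q[:,2]<hi)&(np.hypot(Q[:,0]-.5527,Q[:,1]+.2482)<.03);print(lo,m.sum(),Q[m].mean(0),Q[m].min(0),Q[m].max(0))
m=(Q[:,2]>.072)&(Q[:,2]<.078)&(np.hypot(Q[:,0]-.55,Q[:,1]+.248)<.06);print(cv2.minAreaRect(Q[m][:,:2].astype(np.float32)))
E
```

```text
clock: 5.75
position: [0.5535, -0.2493, 0.1406]
ee_rot: [-0.0, 0.706, -0.0, 0.708]
ft_force: [-0.4, 0.9, 0.4]
grip_width: 0.999
t 5.75 pos [ 0.5535 -0.2493  0.1406] shift [42.6  1.2 -0.9]
rot [0.    0.003 0.001]
jar etc
0.076 1424 [ 0.54684181 -0.24837438  0.07939821] [ 0.53147708 -0.26951803  0.07609821] [ 0.57005296 -0.226635    0.08198034]
0.09 462 [ 0.54492278 -0.24839598  0.10628673] [ 0.54241169 -0.2587677   0.09001896] [ 0.55110599 -0.2376251   0.11998075]
0.12 627 [ 0.5448589  -0.24837716  0.1343976 ] [ 0.5419796  -0.25935872  0.12009583] [ 0.55740035 -0.23740642  0.14698674]
0.149 1277 [ 0.55255344 -0.2481216   0.15130459] [ 0.54257546 -0.25874025  0.14900224] [ 0.56391777 -0.23757171  0.15324533]
((0.5506053566932678, -0.24931152164936066), (0.06637745350599289, 0.06657151132822037), 69.45060729980469)
```

```bash
python3 -m handwheel '15 0 0 0 0 0 85;15 0 0 0 0 0 85;11 0 0 0 0 0 85;0 0 0 0 0 0 85;0 0 0 0 0 0 30;0 0 0 0 0 0 18;0 0 0 0 0 0 10;0 0 0 0 0 0 10' 60;  python3 -m handwheel '0 0 0 0 0 0 5;0 0 0 0 0 0 5;0 0 0 0 0 0 5;0 0 0 0 0 0 5'; python3 -c "
from h import *
go([.5527,-.2482,.098],90)"
```

```text
clock: 6.6
position: [0.5526, -0.2491, 0.0977]
ee_rot: [-0.0, 0.707, 0.0, 0.707]
ft_force: [0.6, 0.1, 0.9]
grip_width: 0.325
clock: 7.0
position: [0.5527, -0.2491, 0.0977]
ee_rot: [-0.0, 0.707, 0.0, 0.707]
ft_force: [-0.4, 1.2, 6.8]
grip_width: 0.239
t 7.0 pos [ 0.5527 -0.2491  0.0977] shift [-0.3  0.9 -0. ]
rot [0.    0.001 0.   ]
```

```bash
python3 -m handwheel '0 0 0 0 0 0 5;-5 0 0 0 0 0 5;-15 0 0 0 0 0 5;-25 0 0 0 0 0 5;-25 0 0 0 0 0 5;-25 0 0 0 0 0 5;-15 0 0 0 0 0 5;0 0 0 0 0 0 5';python3 -m handwheel '0 0 0 0 0 0 5;0 0 0 0 0 0 5'
python3 - <<'E'
from h import *
go([.5527,-.2482,.21],90)
c=snap('wrist','w6',1.5);np.savez('w6.npz',**{k:np.array(v) for k,v in c.items()})
print(c['T_tool_cam'])
E
```

```text
clock: 7.8
position: [0.5533, -0.2496, 0.2098]
ee_rot: [-0.0, 0.706, -0.0, 0.708]
ft_force: [-0.1, -0.4, -0.6]
grip_width: 0.246
clock: 8.0
position: [0.5518, -0.2486, 0.2058]
ee_rot: [0.0, 0.708, 0.0, 0.706]
ft_force: [0.4, 0.1, -0.7]
grip_width: 0.243
t 8.0 pos [ 0.5518 -0.2486  0.2058] shift [-4.2  0.5  0.9]
rot [ 0.    -0.002 -0.001]
[[-1.60704241e-04 -2.77849422e-01  9.60624626e-01 -1.41132124e-01]
 [ 9.99999880e-01 -4.90111556e-04  2.55323552e-05 -7.89753931e-04]
 [ 4.63719080e-04  9.60624515e-01  2.77849468e-01 -7.07684290e-02]
 [ 0.00000000e+00  0.00000000e+00  0.00000000e+00  1.00000000e+00]]
```

View pics/w6.png

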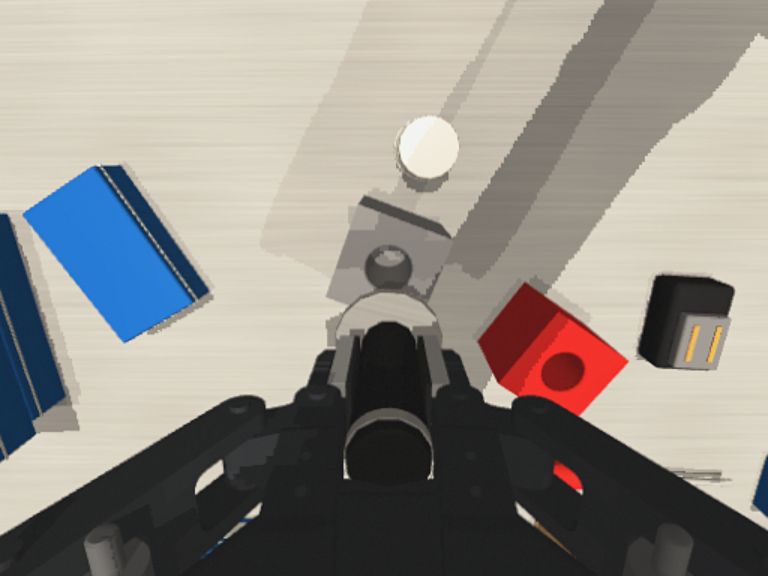

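The stylus is held: handle (388,400), flange (388,315). The empty hole of the grey holder shows at (388,268). Now I'll measure the held stylus in the tool frame, plus the hole.

Run:
```python
from h import *
c=dict(np.load('w6.npz'))
T=c['T_tool_cam'];d=c['depth'];h,w=d.shape;v,u=np.mgrid[:h,:w]
r=rays(c,np.c_[u.ravel(),v.ravel()])*d.reshape(-1,1);Q=(r@T[:3,:3].T+T[:3,3]).reshape(h,w,3)
g=c['color'].max(2)
# flange: tool x ~ 17
m=(abs(Q[...,0]-.017)<.004)&(np.hypot(Q[...,1],Q[...,2])<.03)&(g>90)&(v>190)&(v<232)
A=Q[m];print('flange',m.sum(),A.mean(0),A.min(0),A.max(0))
# circle fit to outer edge
from scipy.optimize import least_squares
B=[]
for col in np.unique(u[m]):
    rows=v[m][u[m]==col];B.append(Q[rows.min(),col,1:])
B=np.array(B);s=least_squares(lambda q:np.hypot(*(B-q).T)-.022,[0,0],loss='soft_l1',f_scale=.0005);print('flange centre yz',s.x,np.std(s.fun))
for x0 in(-.055,-.05,-.04,-.03,-.02,-.01,0.,.01):
    m=(abs(Q[...,0]-x0)<.003)&(abs(Q[...,1])<.014)&(Q[...,2]<.013)&(g<60)&(abs(Q[...,2])<.02)
    if m.sum():A=Q[m];print(x0,m.sum(),A.min(0)[1:],A.max(0)[1:])
m=(u>225)&(u<295)&(v>150)&(v<200)&(g<115)
hp=onz(c,[[388/1.5,268/1.5]],.075);print('hole approx',hp)
cv2.imwrite('pics/hole.png',cv2.resize(c['color'][125:300,200:320],None,fx=4,fy=4,interpolation=cv2.INTER_NEAREST)[:600])
```

```text
flange 1447 [ 0.01833851 -0.00074978 -0.0111802 ] [ 0.01420504 -0.02192883 -0.0208702 ] [0.02096952 0.02065702 0.00285494]
flange centre yz [-0.0007944   0.00131734] 0.00022126314770393556
-0.055 1994 [-0.0139726  -0.01317331] [0.01395433 0.00769896]
-0.05 651 [-0.01397453 -0.01322047] [0.01395433 0.0079577 ]
-0.04 535 [-0.01385832 -0.01312509] [0.01393276 0.00520357]
-0.03 391 [-0.01255085 -0.01204619] [ 0.01102344 -0.00204708]
-0.02 323 [-0.01259368 -0.01189799] [ 0.01100231 -0.00168038]
-0.01 268 [-0.01257613 -0.01184185] [ 0.01100168 -0.00168969]
0.0 179 [-0.01125298 -0.01098998] [ 0.00988195 -0.00245534]
0.01 142 [-0.01134608 -0.01029865] [ 0.00936258 -0.00191041]
hole approx [[ 0.549981   -0.24930854  0.075     ]]
```

View pics/hole.png

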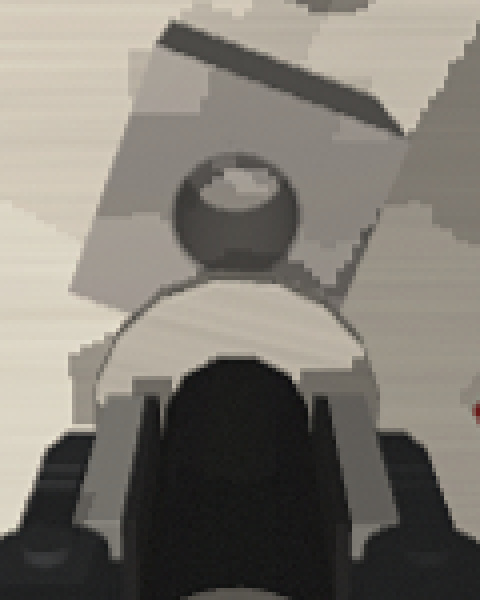

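Run:
```python
from h import *
c=dict(np.load('w6.npz'))
def toolcloud(c):
    T=c['T_tool_cam'];d=c['depth'];h,w=d.shape;v,u=np.mgrid[:h,:w]
    r=rays(c,np.c_[u.ravel(),v.ravel()])*d.reshape(-1,1);return (r@T[:3,:3].T+T[:3,3]).reshape(h,w,3),u,v
Q,u,v=toolcloud(c);g=c['color'].max(2)
m=(abs(Q[...,0]-.018)<.004)&(np.hypot(Q[...,1],Q[...,2])<.021)&(g>90)&(v>190)&(v<232)
A=Q[m];
for _ in range(3):
    M=np.c_[A[:,1:],np.ones(len(A))];k=np.linalg.lstsq(M,A[:,0],rcond=None)[0];e=A[:,0]-M@k;A=A[abs(e)<.0015]
print('flange plane x=a y+b z+c',k,e.std(),len(A))
# same in world for holder block top & held-in-holder flange (w5)
for f,(lo,hi) in(('w5.npz',(.078,.085)),('w5.npz',(.072,.0775)),('w2.npz',(.05,.063))):
    c5=dict(np.load(f));P=cloud(c5);ctr=[.5527,-.2482] if f=='w5.npz' else [.553,.207]
    rr=np.hypot(P[...,0]-ctr[0],P[...,1]-ctr[1]);m=(P[...,2]>lo)&(P[...,2]<hi)&(rr<(.021 if lo==.078 else .045))&(c5['color'].max(2)>70)
    A=P[m]
    for _ in range(3):
        M=np.c_[A[:,:2],np.ones(len(A))];k=np.linalg.lstsq(M,A[:,2],rcond=None)[0];e=A[:,2]-M@k;A=A[abs(e)<2*e.std()+1e-4]
    print(f,lo,'slopes',k[:2],'z',A[:,2].mean(),len(A))
# axis fit of handle in w5 and w6: front line
c5=dict(np.load('w5.npz'))
for nm in('w5.npz','w6.npz'):
    cc=dict(np.load(nm));
    if nm=='w5.npz':
        P=cloud(cc);X=P[...,0];Y=P[...,1]+.2482;Z=P[...,2];Xc=X-.5527; hz=Z
    else:
        Q,_,_=toolcloud(cc);Xc=Q[...,2];Y=Q[...,1];hz=-Q[...,0]+.0977
    g=cc['color'].max(2);m=(abs(Y)<.003)&(Xc<-.006)&(Xc>-.016)&(hz>.085)&(hz<.15)&(g<60)
    print(nm,np.polyfit(hz[m],Xc[m],1),m.sum())
    for a in np.arange(.085,.155,.008):
        n=m&(abs(hz-a)<.004);print('  ',round(a,3),n.sum(),Xc[n].mean().round(4) if n.any() else'')
```

```text
flange plane x=a y+b z+c [ 0.00228126 -0.00018852  0.01832681] 0.00055748826856191 1292
w5.npz 0.078 slopes [ 0.00268125 -0.00066828] z 0.07945060216910271 1227
w5.npz 0.072 slopes [-0.00036434 -0.00082615] z 0.07346003917055925 3787
w2.npz 0.05 slopes [ 1.13300887e-03 -2.82168579e-05] z 0.058719265851461484 4801
w5.npz [ 0.00135026 -0.00985476] 335
   0.085 11 -0.0097
   0.093 31 -0.0097
   0.101 32 -0.0097
   0.109 39 -0.0097
   0.117 47 -0.0097
   0.125 50 -0.0097
   0.133 60 -0.0097
   0.141 47 -0.0097
   0.149 18 -0.0095
w6.npz [ 0.00352607 -0.00988518] 795
   0.085 26 -0.0095
   0.093 64 -0.0095
   0.101 70 -0.0095
   0.109 82 -0.0095
   0.117 99 -0.0095
   0.125 119 -0.0095
   0.133 145 -0.0094
   0.141 119 -0.0094
   0.149 71 -0.0092
```

The held stylus is upright in the tool frame: offset y −0.8 mm, z +1.3 mm, with the flange underside about 23 mm past the TCP. Now I'll carry it over the case and turn the tool to the case axes.

```bash
python3 -m handwheel '-4 20 2 0 0 0 5;0 35 3 0 0 0 5;0 40 3 0 0 0 5;0 40 3 0 0 0 5;0 40 3 0 0 0 5;0 40 4 0 0 0 5;0 40 4 0 0 0 5;0 40 4 0 0 0 5' && python3 -m handwheel '0 40 4 0 0 0 5;0 40 4 0 0 0 5;0 30 1 0 0 0 5;0 20 0 0 0 0 5;0 0 0 0.12 0 0 5;0 0 0 0.12 0 0 5;0 0 0 0.12 0 0 5;0 0 0 0.12 0 0 5' && python3 -m handwheel '0 0 0 0.12 0 0 5;0 0 0 0.12 0 0 5;0 0 0 0.028 0 0 5;0 0 0 0 0 0 5;0 0 0 0 0 0 5;0 0 0 0 0 0 5'
python3 - <<'E'
from fit import *
print(manip.get_obs()['joint_pos'].round(2))
go([.5874,.1758,.21],47.15)
c=snap('wrist','w7',1.5);np.savez('w7.npz',**{k:np.array(v) for k,v in c.items()})
for thr in(45,60,80):
    p,n,r=fit(c,[.5507,.2098,-.748],.06,thr);print(thr,p.round(4),np.rad2deg(p[2]),n,r)
E
```

```text
clock: 8.85
position: [0.5778, 0.0476, 0.2104]
ee_rot: [-0.0, 0.708, -0.0, 0.707]
ft_force: [1.1, -0.8, -1.1]
grip_width: 0.243
clock: 9.65
position: [0.5869, 0.1758, 0.2101]
ee_rot: [0.169, 0.687, -0.17, 0.686]
ft_force: [0.2, 0.5, -0.9]
grip_width: 0.242
clock: 10.25
position: [0.5873, 0.176, 0.2111]
ee_rot: [0.258, 0.659, -0.258, 0.658]
ft_force: [-0.9, 0.2, -0.9]
grip_width: 0.241
[-0.74  0.33  0.47  1.55 -0.15  1.3   0.58]
t 10.25 pos [0.5873 0.176  0.2111] shift [ 1.1 -0.   0.2]
rot [ 0.002 -0.     0.   ]
45 [ 0.5512  0.2099 -0.7447] -42.667423152042545 1370 0.0021495218378361934
60 [ 0.5509  0.2099 -0.7459] -42.73598757150665 2097 0.0019553298978008584
80 [ 0.5506  0.2102 -0.7463] -42.76013697607901 2302 0.0021274053179936017
```

View pics/w7.png

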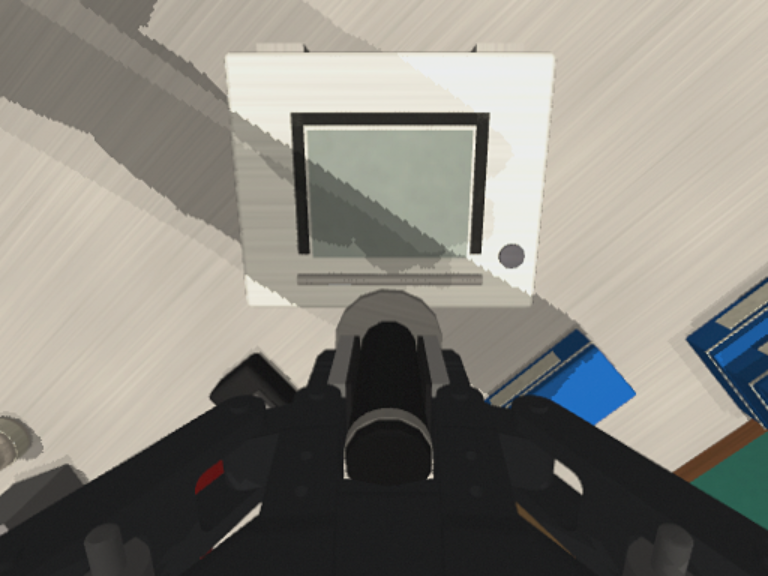

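The refit agrees with the first to within 0.3 mm: centre (0.5509, 0.2099), yaw −42.75°. The vent cap is on the right at (511,256), so the trace starts at the right leg's lower end (476,252).

```bash
cat >> h.py <<'E'
PC=np.array([.5509,.2099,np.deg2rad(-42.75)])
def tip():
    o=manip.get_obs();Rm=R.from_quat(o['ee_rot']).as_matrix()
    f=o['position']+Rm@np.array([.0829,-.0008,.0013])   # free tip end
    c,s=np.cos(PC[2]),np.sin(PC[2]);M=np.array([[c,s],[-s,c]])
    xy=M@(f[:2]-PC[:2])*1000
    ya=np.rad2deg(np.arctan2(Rm[1,1],Rm[0,1]))
    print('t %.2f tip case xy'%o['clock'],xy.round(1),'press %.1f'%(60-f[2]*1000),'TCPz %.4f'%o['position'][2],'yawerr %.2f'%(ya-90-np.rad2deg(PC[2])),'tilt',np.rad2deg(Rm[:,0][:2]).round(2),'F',np.round(o['ft_force'],1))
    return xy
E
python3 - <<'E'
from h import *
xy=tip();print('shift y,z',60-xy[1],39.7-xy[0])
E
```

```text
t 10.30 tip case xy [51.1 -1. ] press -68.3 TCPz 0.2112 yawerr -0.02 tilt [-0.  0.] F [-1.   0.2 -1.6]
shift y,z 61.01793466848682 -11.366940799849878
```

```bash
python3 -m handwheel '0 15 -3 0 0 0 5;0 20 -4 0 0 0 5;0 18 -3 0 0 0 5;15 8 -1.4 0 0 0 5;20 0 0 0 0 0 5;16 0 0 0 0 0 5;8 0 0 0 0 0 5;0 0 0 0 0 0 5' && python3 -m handwheel '0 0 0 0 0 0 5;0 0 0 0 0 0 5;0 0 0 0 0 0 5'
python3 - <<'E'
from h import *
tip()
c=snap('scene','s2');P=np.r_[[0,0,0]]
q=pix(c,[[.62,.227,.06]])[0].astype(int);print(q)
cv2.imwrite('pics/s2c.png',cv2.resize(c['color'][q[1]-60:q[1]+40,q[0]-70:q[0]+60],None,fx=6,fy=6,interpolation=cv2.INTER_CUBIC))
E
```

```text
clock: 11.1
position: [0.6197, 0.2278, 0.1507]
ee_rot: [0.258, 0.659, -0.259, 0.658]
ft_force: [0.2, 0.5, -0.4]
grip_width: 0.242
clock: 11.4
position: [0.6208, 0.2286, 0.1532]
ee_rot: [0.259, 0.658, -0.258, 0.659]
ft_force: [0.2, 0.1, -1.3]
grip_width: 0.246
t 11.40 tip case xy [40.  60.5] press -10.3 TCPz 0.1532 yawerr -0.10 tilt [0.07 0.04] F [ 0.2  0.1 -1.3]
[284 149]
```

View pics/s2c.png

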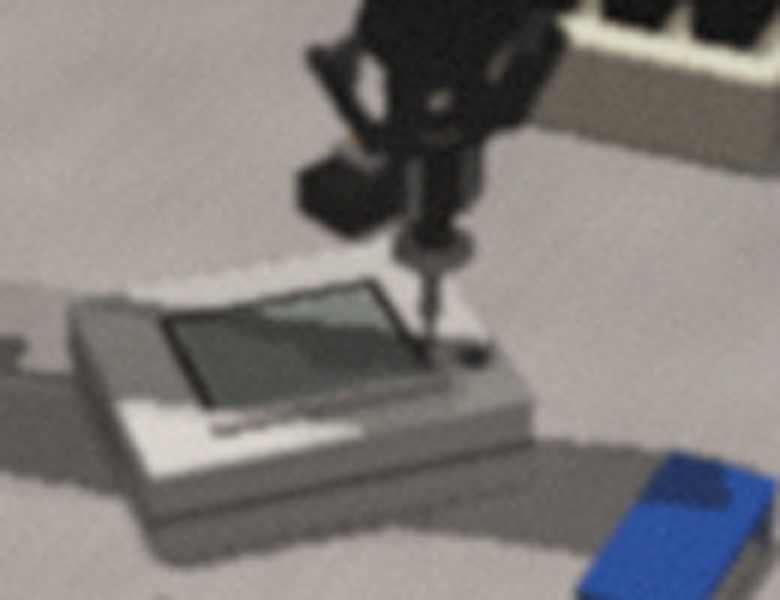

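The stem stands over the seam's start end (430,350 in the crop), beside the cap (470,355). Lowering gently.

```bash
python3 -m handwheel '3 0 0 0 0 0 5;3 0 0 0 0 0 5;3 0 0 0 0 0 5;3 0 0 0 0 0 5;1.5 0 0 0 0 0 5;1 0 0 0 0 0 5;0 0 0 0 0 0 5;0 0 0 0 0 0 5';python3 -c "
from h import *
tip()"
```

```text
clock: 12.25
position: [0.6205, 0.2285, 0.138]
ee_rot: [0.258, 0.658, -0.258, 0.658]
ft_force: [-0.1, -0.7, 0.4]
grip_width: 0.241
t 12.25 tip case xy [39.8 60.1] press 4.9 TCPz 0.1380 yawerr -0.10 tilt [0.   0.01] F [-0.1 -0.7  0.4]
```

Press is 4.9 mm by geometry. The force change of 1.7 N agrees with the spring (0.5 N + 0.25 N/mm). Starting the trace.

```bash
python3 -m handwheel '0 0 -2 0 0 0 5;0 0 -3 0 0 0 5;0 0 -3 0 0 0 5;0 0 -3 0 0 0 5;0 0 -3 0 0 0 5;0 0 -3 0 0 0 5;0 0 -3 0 0 0 5;0 0 -3 0 0 0 5';python3 -c "
from h import *
tip()"
```

```text
clock: 13.05
position: [0.6034, 0.2443, 0.1378]
ee_rot: [0.258, 0.658, -0.258, 0.658]
ft_force: [1.0, -0.5, 1.4]
grip_width: 0.241
t 13.05 tip case xy [16.5 60.1] press 5.1 TCPz 0.1378 yawerr -0.09 tilt [0.   0.01] F [ 1.  -0.5  1.4]
```

```bash
python3 -m handwheel '0 0 -3 0 0 0 5;0 0 -3 0 0 0 5;0 0 -3 0 0 0 5;0 0 -3 0 0 0 5;0 0 -3 0 0 0 5;0 0 -3 0 0 0 5;0 0 -3 0 0 0 5;0 0 -3 0 0 0 5';python3 -c "
from h import *
tip()"
```

```text
clock: 13.85
position: [0.5858, 0.2606, 0.1378]
ee_rot: [0.258, 0.658, -0.258, 0.658]
ft_force: [0.9, -0.1, 1.1]
grip_width: 0.245
t 13.85 tip case xy [-7.5 60.1] press 5.1 TCPz 0.1378 yawerr -0.10 tilt [0. 0.] F [ 0.9 -0.1  1.1]
```

```bash
python3 -m handwheel '0 0 -3 0 0 0 5;0 0 -3 0 0 0 5;0 0 -3 0 0 0 5;0 0 -3 0 0 0 5;0 0 -3 0 0 0 5;0 0 -3 0 0 0 5;0 0 -3 0 0 0 5;0 0 -3 0 0 0 5';python3 -c "
from h import *
tip()"
```

```text
clock: 14.65
position: [0.5682, 0.2769, 0.1378]
ee_rot: [0.258, 0.658, -0.258, 0.658]
ft_force: [0.3, -0.5, 1.2]
grip_width: 0.242
t 14.65 tip case xy [-31.5  60.1] press 5.1 TCPz 0.1378 yawerr -0.10 tilt [-0.  0.] F [ 0.3 -0.5  1.2]
```

```bash
python3 -m handwheel '0 0 -2.7 0 0 0 5;0 0 -2.7 0 0 0 5;0 0 -2.7 0 0 0 5;0 0 -2.7 0 0 0 5;0 0 -2.7 0 0 0 5;0 -3 0 0 0 0 5;0 -3 0 0 0 0 5;0 -3 0 0 0 0 5';python3 -c "
from h import *
tip()"
```

```text
clock: 15.45
position: [0.5522, 0.2793, 0.1379]
ee_rot: [0.258, 0.658, -0.258, 0.658]
ft_force: [0.8, 0.6, -0.3]
grip_width: 0.238
t 15.45 tip case xy [-44.9  51.1] press 5.0 TCPz 0.1379 yawerr -0.09 tilt [0.01 0.02] F [ 0.8  0.6 -0.3]
```

```bash
python3 -m handwheel '0 -3 0 0 0 0 5;0 -3 0 0 0 0 5;0 -3 0 0 0 0 5;0 -3 0 0 0 0 5;0 -3 0 0 0 0 5;0 -3 0 0 0 0 5;0 -3 0 0 0 0 5;0 -3 0 0 0 0 5';python3 -c "
from h import *
tip()"
```

```text
clock: 16.25
position: [0.5359, 0.2616, 0.1378]
ee_rot: [0.258, 0.658, -0.258, 0.658]
ft_force: [1.2, 0.1, 1.1]
grip_width: 0.239
t 16.25 tip case xy [-44.8  26.9] press 5.1 TCPz 0.1378 yawerr -0.10 tilt [0.   0.01] F [1.2 0.1 1.1]
```

```bash
python3 -m handwheel '0 -3 0 0 0 0 5;0 -3 0 0 0 0 5;0 -3 0 0 0 0 5;0 -3 0 0 0 0 5;0 -3 0 0 0 0 5;0 -3 0 0 0 0 5;0 -3 0 0 0 0 5;0 -3 0 0 0 0 5';python3 -c "
from h import *
tip()"
```

```text
clock: 17.05
position: [0.5196, 0.2439, 0.1378]
ee_rot: [0.258, 0.658, -0.258, 0.658]
ft_force: [0.6, 0.7, 1.4]
grip_width: 0.243
t 17.05 tip case xy [-44.8   2.9] press 5.1 TCPz 0.1378 yawerr -0.10 tilt [0.   0.01] F [0.6 0.7 1.4]
```

```bash
python3 -m handwheel '0 -3 0 0 0 0 5;0 -3 0 0 0 0 5;0 -3 0 0 0 0 5;0 -3 0 0 0 0 5;0 -3 0 0 0 0 5;0 -3 0 0 0 0 5;0 -3 0 0 0 0 5;0 -3 0 0 0 0 5';python3 -c "
from h import *
tip()"
```

```text
clock: 17.85
position: [0.5032, 0.2264, 0.1378]
ee_rot: [0.258, 0.658, -0.258, 0.658]
ft_force: [1.2, 0.7, 0.8]
grip_width: 0.243
t 17.85 tip case xy [-44.9 -21.1] press 5.1 TCPz 0.1378 yawerr -0.09 tilt [0.   0.01] F [1.2 0.7 0.8]
```

```bash
python3 -m handwheel '0 -3 0 0 0 0 5;0 -3 0 0 0 0 5;0 -3 0 0 0 0 5;0 -3 0 0 0 0 5;0 -3 0 0 0 0 5;0 -3 0 0 0 0 5;0 -3 0 0 0 0 5;0 -3 0 0 0 0 5';python3 -c "
from h import *
tip()"
```

```text
clock: 18.65
position: [0.4869, 0.2088, 0.1378]
ee_rot: [0.258, 0.658, -0.258, 0.658]
ft_force: [1.3, 1.3, 1.1]
grip_width: 0.24
t 18.65 tip case xy [-44.9 -45.1] press 5.1 TCPz 0.1378 yawerr -0.10 tilt [0. 0.] F [1.3 1.3 1.1]
```

```bash
python3 -m handwheel '0 -3 0 0 0 0 5;0 -3 0 0 0 0 5;0 -3 0 0 0 0 5;0 -3 0 0 0 0 5;0 -3 0 0 0 0 5;0 0 3 0 0 0 5;0 0 3 0 0 0 5;0 0 3 0 0 0 5';python3 -c "
from h import *
tip()"
```

```text
clock: 19.45
position: [0.4836, 0.1917, 0.1377]
ee_rot: [0.258, 0.658, -0.258, 0.658]
ft_force: [-0.5, 0.9, 0.3]
grip_width: 0.244
t 19.45 tip case xy [-35.8 -59.9] press 5.2 TCPz 0.1377 yawerr -0.10 tilt [-0.02 -0.  ] F [-0.5  0.9  0.3]
```

```bash
python3 -m handwheel '0 0 3 0 0 0 5;0 0 3 0 0 0 5;0 0 3 0 0 0 5;0 0 3 0 0 0 5;0 0 3 0 0 0 5;0 0 3 0 0 0 5;0 0 3 0 0 0 5;0 0 3 0 0 0 5';python3 -c "
from h import *
tip()"
```

```text
clock: 20.25
position: [0.5012, 0.1753, 0.1378]
ee_rot: [0.258, 0.658, -0.258, 0.658]
ft_force: [-1.6, 1.1, 0.5]
grip_width: 0.24
t 20.25 tip case xy [-11.7 -59.9] press 5.1 TCPz 0.1378 yawerr -0.10 tilt [-0.  0.] F [-1.6  1.1  0.5]
```

```bash
python3 -m handwheel '0 0 3 0 0 0 5;0 0 3 0 0 0 5;0 0 3 0 0 0 5;0 0 3 0 0 0 5;0 0 3 0 0 0 5;0 0 3 0 0 0 5;0 0 3 0 0 0 5;0 0 3 0 0 0 5';python3 -c "
from h import *
tip()"
```

```text
clock: 21.05
position: [0.5188, 0.159, 0.1378]
ee_rot: [0.258, 0.658, -0.258, 0.658]
ft_force: [-0.5, -0.2, 1.5]
grip_width: 0.24
t 21.05 tip case xy [ 12.3 -59.9] press 5.1 TCPz 0.1378 yawerr -0.09 tilt [-0.  0.] F [-0.5 -0.2  1.5]
```

```bash
python3 -m handwheel '0 0 3 0 0 0 5;0 0 3 0 0 0 5;0 0 3 0 0 0 5;0 0 3 0 0 0 5;0 0 3 0 0 0 5;0 0 3 0 0 0 5;0 0 3 0 0 0 5;0 0 3 0 0 0 5';python3 -c "
from h import *
tip()"
```

```text
clock: 21.85
position: [0.5364, 0.1427, 0.1378]
ee_rot: [0.258, 0.658, -0.258, 0.658]
ft_force: [-0.4, 1.8, -0.1]
grip_width: 0.244
t 21.85 tip case xy [ 36.3 -60. ] press 5.1 TCPz 0.1378 yawerr -0.09 tilt [-0.  0.] F [-0.4  1.8 -0.1]
```

```bash
python3 -m handwheel '0 0 2.3 0 0 0 5;0 0 1.3 0 0 0 5;0 0 0 0 0 0 5;0 0 0 0 0 0 5';python3 -c "
from h import *
tip()
c=snap('scene','s3')
q=pix(c,[[.54,.139,.06]])[0].astype(int);print(q)
cv2.imwrite('pics/s3c.png',cv2.resize(c['color'][q[1]-60:q[1]+40,q[0]-70:q[0]+60],None,fx=6,fy=6,interpolation=cv2.INTER_CUBIC))
"
```

```text
clock: 22.25
position: [0.5391, 0.1402, 0.1379]
ee_rot: [0.258, 0.658, -0.258, 0.658]
ft_force: [-0.1, -0.3, 0.0]
grip_width: 0.241
t 22.25 tip case xy [ 39.9 -60. ] press 5.0 TCPz 0.1379 yawerr -0.10 tilt [ 0.02 -0.01] F [-0.1 -0.3  0. ]
[248 156]
```

View pics/s3c.png

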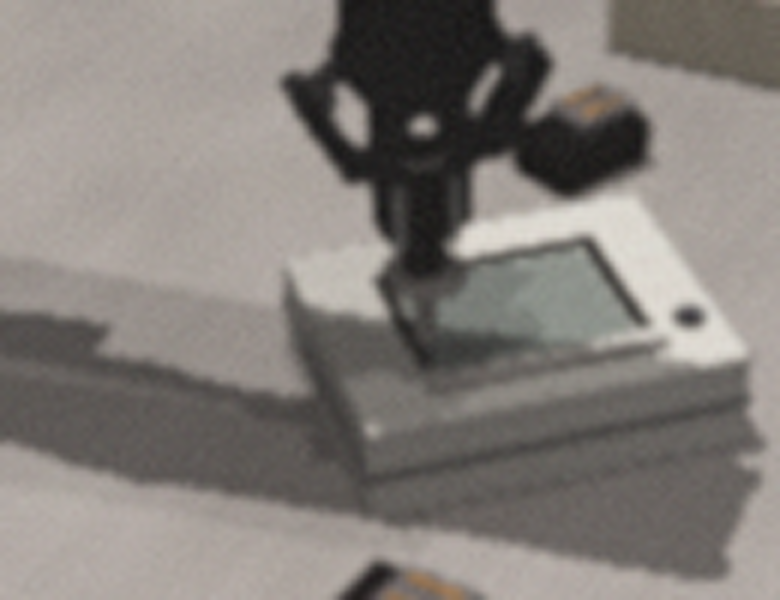

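The trace ended at seam_end, tip at about (425,345) in the crop. Lifting, turning back and carrying the stylus to the holder.

```bash
python3 -m handwheel '-5 0 0 0 0 0 5;-15 0 0 0 0 0 5;-20 0 0 -0.1 0 0 5;-20 0 0 -0.13 0 0 5;-12 0 0 -0.13 0 0 5;0 0 0 -0.13 0 0 5;0 0 0 -0.13 0 0 5;0 0 0 -0.126 0 0 5' && python3 -m handwheel '0 -20 0 0 0 0 5;0 -35 1 0 0 0 5;0 -40 1 0 0 0 5;0 -40 1 0 0 0 5;0 -40 1 0 0 0 5;0 -40 1 0 0 0 5;0 -40 1 0 0 0 5;0 -40 1 0 0 0 5' && python3 -m handwheel '0 -40 1 0 0 0 5;0 -30 1 0 0 0 5;0 -15 1 0 0 0 5;0 -8 1 0 0 0 5;0 0 0 0 0 0 5;0 0 0 0 0 0 5;0 0 0 0 0 0 5'
python3 - <<'E'
from h import *
go([.5500,-.2488,.21],90)
c=snap('wrist','w8',1.5);np.savez('w8.npz',**{k:np.array(v) for k,v in c.items()})
cv2.imwrite('pics/w8c.png',cv2.resize(c['color'][110:260,190:330],None,fx=4,fy=4))
E
```

```text
clock: 23.1
position: [0.539, 0.1405, 0.2111]
ee_rot: [-0.001, 0.707, 0.001, 0.707]
ft_force: [-0.4, -0.2, -1.5]
grip_width: 0.242
clock: 23.9
position: [0.5453, -0.1561, 0.2111]
ee_rot: [0.001, 0.707, -0.0, 0.708]
ft_force: [0.6, 0.2, -1.6]
grip_width: 0.244
clock: 24.6
position: [0.5496, -0.2461, 0.2099]
ee_rot: [0.0, 0.707, 0.0, 0.707]
ft_force: [-1.1, -0.1, -0.8]
grip_width: 0.246
t 24.6 pos [ 0.5496 -0.2461  0.2099] shift [-0.1 -2.7  0.4]
rot [ 0.     0.    -0.001]
```

View pics/w8c.png

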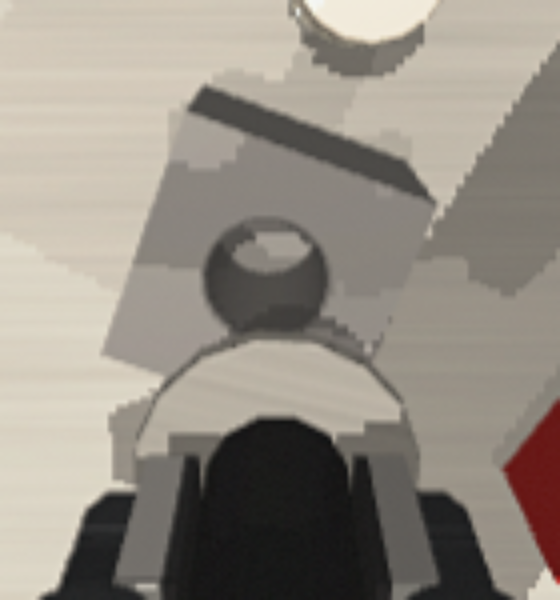

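Run:
```python
from h import *
c=dict(np.load('w8.npz'))
h=onz(c,[[256.4,178.8],[241,178.8],[272,178.8],[256.4,164]],.0735);print(h.round(4))
t=h[0,:2]+[-.0013,.0008];go([t[0],t[1],.0985],90)
```

```text
[[ 0.5497 -0.249   0.0735]
 [ 0.5497 -0.2645  0.0735]
 [ 0.5497 -0.2334  0.0735]
 [ 0.5346 -0.249   0.0735]]
t 24.65 pos [ 0.5496 -0.2463  0.2099] shift [111.4  -2.1  -1.2]
rot [-0.     0.    -0.001]
```

```bash
python3 -m handwheel '0 -2 -1 0 0 0 5;0 0 0 0 0 0 5;15 0 0 0 0 0 5;25 0 0 0 0 0 5;25 0 0 0 0 0 5;25 0 0 0 0 0 5;10 0 0 0 0 0 5;6 0 0 0 0 0 5' && python3 -m handwheel '0 0 0 0 0 0 5;0 0 0 0 0 0 5;0 0 0 0 0 0 5'; python3 -c "
from h import *
go([.5484,-.2482,.0977],90)"
```

```text
clock: 25.45
position: [0.5476, -0.2494, 0.1025]
ee_rot: [0.001, 0.708, -0.001, 0.706]
ft_force: [0.3, 0.4, -0.0]
grip_width: 0.241
clock: 25.75
position: [0.5488, -0.2498, 0.1048]
ee_rot: [0.001, 0.706, -0.001, 0.708]
ft_force: [-0.3, 0.0, -1.1]
grip_width: 0.239
t 25.75 pos [ 0.5488 -0.2498  0.1048] shift [ 7.1  1.6 -0.4]
rot [-0.002  0.002  0.   ]
```

```bash
python3 -m handwheel '2 0.7 0 0 0 0 5;2 0.7 0 0 0 0 5;1.5 0 0 0 0 0 5;1 0 0 0 0 0 5;0.4 0 0 0 0 0 5;0 0 0 0 0 0 5;0 0 0 0 0 0 5;0 0 0 0 0 0 5'; python3 -c "
from h import *
go([.5484,-.2482,.0977],90)"
```

```text
clock: 26.55
position: [0.5483, -0.248, 0.0978]
ee_rot: [0.001, 0.707, -0.0, 0.707]
ft_force: [-4.4, 2.1, 9.1]
grip_width: 0.239
t 26.55 pos [ 0.5483 -0.248   0.0978] shift [ 0.1 -0.2  0.1]
rot [-0.002  0.    -0.001]
```

The flange is seated, with about 10 N of contact at the expected height. Releasing.

```bash
python3 -m handwheel '0 0 0 0 0 0 26;0 0 0 0 0 0 30;0 0 0 0 0 0 45;0 0 0 0 0 0 60;0 0 0 0 0 0 85;0 0 0 0 0 0 85;0 0 0 0 0 0 85;0 0 0 0 0 0 85' 20
python3 - <<'E'
from h import *
c=snap('wrist','w9',1.5);print(manip.get_obs()['grip_width'])
E
```

```text
clock: 27.35
position: [0.5482, -0.2482, 0.0969]
ee_rot: [0.001, 0.707, -0.001, 0.707]
ft_force: [-0.5, 0.0, -0.4]
grip_width: 0.993
0.9959323610675045
```

View pics/w9.png

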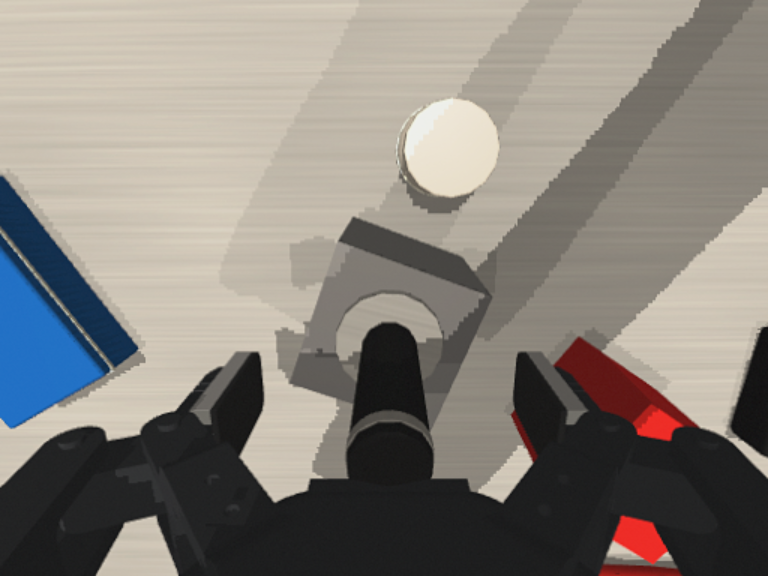

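The stylus stands with its flange (390,340) flat on the grey block, and the pads are clear of it. Retreating straight up.

```bash
python3 -m handwheel '-10 0 0 0 0 0 85;-25 0 0 0 0 0 85;-35 0 0 0 0 0 85;-40 0 0 0 0 0 85;-40 0 0 0 0 0 85;-25 0 -10 0 0 0 85;-10 0 -15 0 0 0 85;0 0 -5 0 0 0 85' && python3 -m handwheel '0 0 0 0 0 0 85;0 0 0 0 0 0 85;0 0 0 0 0 0 85;0 0 0 0 0 0 85'
python3 - <<'E'
from h import *
c=snap('wrist','w10',1.5);P=cloud(c);Q=P.reshape(-1,3)
for lo,hi in((.076,.083),(.09,.12),(.12,.147),(.149,.157)):
    m=(Q[:,2]>lo)&(Q[:,2]<hi)&(np.hypot(Q[:,0]-.55,Q[:,1]+.2485)<.03);print(lo,m.sum(),Q[m].mean(0).round(4),Q[m].min(0).round(4),Q[m].max(0).round(4))
snap('scene','s4',1.5)
E
```

```text
clock: 28.2
position: [0.5177, -0.2492, 0.2844]
ee_rot: [0.001, 0.706, -0.001, 0.708]
ft_force: [0.4, -0.5, 0.1]
grip_width: 0.996
clock: 28.6
position: [0.5184, -0.2479, 0.2811]
ee_rot: [0.001, 0.708, -0.0, 0.707]
ft_force: [0.3, -0.7, 0.0]
grip_width: 0.995
0.076 523 [ 0.5427 -0.2488  0.0794] [ 0.5276 -0.2697  0.076 ] [ 0.5655 -0.2281  0.0823]
0.09 127 [ 0.5405 -0.2488  0.1054] [ 0.5381 -0.2592  0.0901] [ 0.546  -0.2386  0.12  ]
0.12 146 [ 0.5409 -0.2489  0.1345] [ 0.5378 -0.2597  0.1201] [ 0.552 -0.238  0.147]
0.149 327 [ 0.5485 -0.2488  0.1512] [ 0.5386 -0.2585  0.1491] [ 0.5597 -0.2382  0.1532]
```

View pics/w10.png

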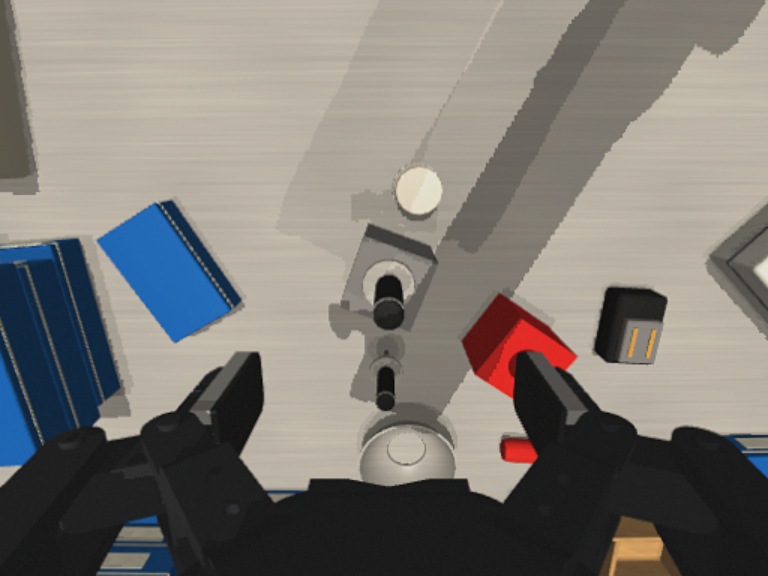

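View pics/s4.png

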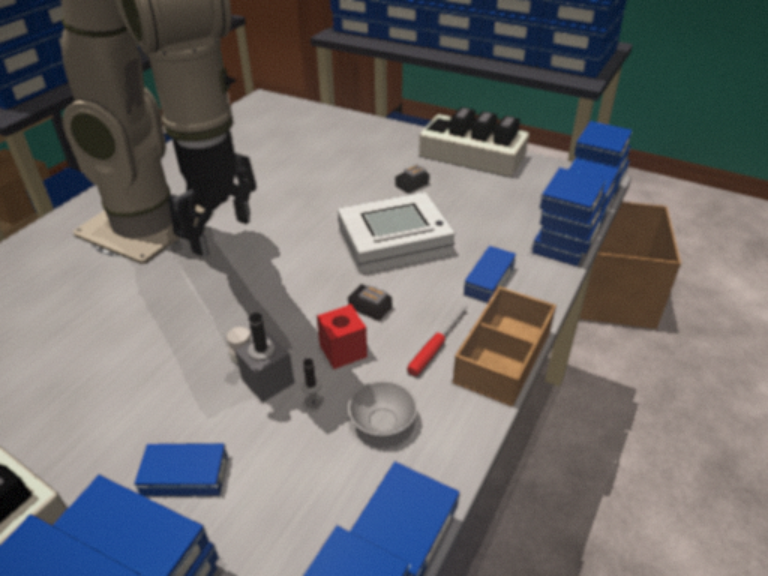

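The stylus stands upright in the grey holder (wrist picture 388,300; scene 258,335). Everything else looks unmoved, so I'm handing in.

```bash
python3 -c "
from workcell import hand_in
print(hand_in())"
```

```text
the job is handed in; nothing more can be done
None
```

I took the larger stylus from the grey holder and traced the whole U in one pass, from the vent-cap end to the hinge end, without lifting. I then stood it back upright in its holder, let go and handed the job in at about 29 s, well under the 72 s limit.

- **Trace:** every reading along the way put the tip within 0.3 mm of the fitted gasket line, pressed 4.9 to 5.2 mm of its 12 mm travel, at 3 cm/s. It slowed slightly at the first corner and at the two ends. Two separate fits of the seam from the wrist camera agreed within about 0.3 mm.
- **Limits of that check:** the tip itself was hidden from the wrist camera during the trace. Its position comes from the measured pose of the held stylus, backed only by coarse scene pictures at both ends. My rough first estimate from the top camera differed from the wrist fits by 2 to 4 mm, and I used the wrist fits.
- **Placing:** setting the stylus down gave about 9 N of contact. Afterwards it stood upright with its flange flat on the block, about 4 mm from where it first stood and close to the hole's centre.
- **Other things:** by eye, the last pictures show nothing else moved; I did not measure the bystanders.

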